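# Zero the counter and set the feed gate

### The job

Get the sample feeder ready for the next lot: turn the black reset knob on the white counter box anticlockwise, back to its zero stop; then turn the feeder's orange gate thumbscrew clockwise until it seats, and back it off a quarter turn. Finish while still gripping the thumbscrew there - do not let go - and leave the loose jars, brush, pan and tools where they are.

Things in the scene. Friction and masses are not known exactly. Their poses are not given: they have to be found in the camera images.
- counter: White counter box, 160 x 150 mm, 100 mm high, fixed to the table. Origin under the knob's axis at table height (the box reaches from 60 mm before to 100 mm behind it along its x); x points away from the red zero mark, towards the blue display panel; z up.
- reset_knob (a joint): Angle of the black reset knob on top of the counter box (rad): 0 at its zero stop, growing clockwise seen from above, up to 3.0. It turns back to 0 anticlockwise and stops hard there, the white line on its wing pointing at the red zero mark on the grey dial. Friction about 0.04 N m; stays where it is left.
- reset_knob_grip (a point): Point on the vertical axis of the reset knob at the height to grip, 137 mm above the table, 10 mm below the wing's top and 26 mm above its disc. A disc 48 mm across and 8 mm thick carries an upright wing 46 mm long, 14 mm thick and 36 mm high to pinch across its thickness. The point turns with the knob: its x lies along the wing, away from the white line; y across the 14 mm thickness; z up.
- feeder: White sample feeder, 310 x 160 mm base, fixed to the table. Origin under the screw's axis at table height. x runs from the hopper (open white box, rim 145 mm high, 37 to 137 mm on the -x side of the axis) to the open aluminium chute with wooden rails; z up. The screw stands on a white cross bar whose top is 139 mm high; nothing else stands higher than 146 mm.
- gate_screw (a joint): Angle of the orange gate thumbscrew (rad): 0 when seated (gate shut, a hard stop), growing anticlockwise seen from above, up to 3.6; a quarter turn is 1.571. Clockwise closes. Seated, its wing lies along the feeder's x with the white line towards the hopper. The screw is captive (it does not rise); the red gate plate below rises 8 mm a turn. Friction about 0.06 N m; stays where it is left.
- gate_screw_grip (a point): Point on the vertical axis of the thumbscrew at the height to grip, 176 mm above the table, 10 mm below the wing's top and 26 mm above its disc. A disc 48 mm across and 8 mm thick carries an upright wing 46 mm long, 14 mm thick and 36 mm high to pinch across its thickness. The point turns with the screw: its x lies along the wing, away from the white line; y across the 14 mm thickness; z up.
- jar: Small sample jar with white cap, 48 mm across, 85 mm high, loose; origin under its centre. Bystander.
- brush: Hand brush 180 mm long lying flat, loose. Bystander.
- sieve: Round steel bowl 150 mm across, 45 mm high, loose; origin under its centre. Bystander.
- pan: Open white sheet pan 180 x 130 x 60 mm, loose; origin under its centre. Bystander.
- amber_jar: Amber jar with black cap, 60 mm across, 100 mm high, loose; origin under its centre. Bystander.
- screwdriver: Screwdriver lying flat, loose. Bystander.
- can: Metal can 70 mm across, 90 mm high, loose; origin under its centre. Bystander.

How it is judged:
By the outcome, as a careful person would: the job done as asked, in the order asked, and still so for the second after the job is handed in, while the arm keeps its last pose, push and grip.
It also fails if it takes over 70 s, if anything falls off the work surface, if the arm or the gripper's body presses on something with over 40 N, if the wrist force passes 120 N, or if a joint passes its speed limit or range.

### The arm

A 7-joint arm with a two-finger parallel gripper is mounted at the origin on the work surface. World frame = base frame: x ahead of the robot, y to its left, z up, the work surface at z = 0. Lengths are in m, angles in rad, forces in N, time in s.
With the tool pointing down it reaches from about 0.35 to 0.9 m from the base axis. Payload 8.1 kg.
Tool frame: the origin (TCP) lies at the very end of the fingers, on their centre line; the grasp point (between the pads) lies r.tcp_to_grasp behind it (r.tcp_to_grasp is the distance from the TCP to the grasp point, in m); z points along the fingers, y is the line along which they close (so a half turn about z gives the same grasp; the last joint's range is limited). The gripper opens to 85 mm and grips with 20 to 120 N. Pads are 22 mm wide; open, the fingers measure 114 mm over their backs; the gripper's body (76 mm by 85 mm) begins 54 mm behind the grasp point. The pads swing forward as they close: fully open they stand 13 mm farther back than shut.
Start: joints at [1.208, 0.434, 0.025, 1.573, -0.012, 1.134, -0.075], TCP at [0.161, -0.604, 0.201] pointing down, gripper open.
Joint ranges: [-2.62, 2.62], [-0.44, 2.09], [-1.27, 1.32], [0.08, 2.57], [-1.32, 4.46], [0.12, 2], [-2.74, 2.74]. Speed limits (rad/s): [2.22, 2.22, 3.01, 3.01, 3.14, 3.14, 3.14].

### API

Orientations are given as a 3x3 rotation matrix whose columns are the frame's x, y, z axes.
In Python, from plant import r gives the robot as it stands.
- The arm moves only by the tool servo_tool, never from a script. Its argument "increments" is a list of rows, each a list of 5 numbers: the shift along the tool's x, y, z in m, then the turn about the tool's z in degrees, then the closure, from -1 (fully open) to 1 (shut). A call has 1 to 5 rows; each row shifts and turns the commanded pose from where the row before left it, along the tool's axes as they then stand; what a row does not reach is not made up. A row lasts 1/10 s, in which the tool goes at most 50 mm and 8.59 degrees, less where a joint would pass 70% of its speed; a pose out of reach is approached as far as the arm can. A call with a gripper value outside its range is refused whole. The fingers move at their own pace and stop on an object; the grip force is fixed at half the most. Time passes only in rows, so rows that do not move let the fingers close. It gives the time, the measured TCP pose, the force, the opening and the grip force at its end, in the units of the state.
- r.get_obs(): the state, without advancing time (a new reading comes with each control period).
- r.camera(name): name is "side" or "top" or "wrist"; returns a dict with "image" (384x512x3 uint8, red, green, blue), "intrinsics" (3x3 intrinsics, pixels), "xyz" and "rotation" of the camera in the world. Camera axes: x right, y up, looking along -z (the intrinsics and any distortion apply to the point x, -y, -z); pixel columns grow to the right and rows downward; lengths in m; the calibration is good to about 2 mm. The wrist camera is an equidistant fisheye: a pixel r from the principal point sees the ray r / f radians off the axis. A picture is of the moment at which its call begins. There is no depth.
- r.close_job(): hands the job in; it is judged then, once.
The state is a dict: "t": time; "qpos": joint angles; "joint_vel": joint speeds; "effort": joint torques, N m; "tcp_pos": TCP position; "tool_rot": TCP orientation; "ft_force": force on the tool from outside, world axes, zero at the start; "ft_torque": the same for the moment, N m; "width": opening from 0.0 (shut) to 1.0 (fully open); "grip_force": force on a finger pad.
Only numpy, scipy, OpenCV 4.12 (cv2) and the standard library are available. Lean on these libraries where they do the work, as an engineer would, in place of code of your own. Each camera call takes 0.05 s, during which the arm holds its last target. There are 200 camera calls.

## Working session

There is one attempt and no reset: what is moved stays moved. The work goes in short steps, Python scripts to look and compute and a tool call to move; the robot and the scene stay as the last step left them, time stands still between calls to the robot, and variables do not carry over. Pictures are saved under pics/ and viewed, at most 10 in all, crops included, and the job is handed in when it is done.

Besides the shell and the picture viewer there is one more tool, called after ">>>" as name(argument=value, ...) on one line, values as JSON. servo_tool: Moves the arm, as the interface text tells. Its arguments: {"type":"object","properties":{"increments":{"type":"array"}},"required":["increments"]}

```bash
mkdir -p pics
python3 - <<'E'
from plant import r
import cv2,numpy as np
o=r.get_obs();print(o['t'],o['tcp_pos'],np.round(o['tool_rot'],3).tolist(),o['width'],r.tcp_to_grasp)
for n in['top','side']:
    c=r.camera(n);cv2.imwrite(f'pics/{n}0.png',cv2.resize(c['image'][:,:,::-1],(800,600),interpolation=cv2.INTER_CUBIC))
    cv2.imwrite(f'/tmp/{n}0.png',c['image'][:,:,::-1])
    print(n,c['intrinsics'],c['xyz'],np.round(c['rotation'],3).tolist())
E
```

```text
0.0 [ 0.16035507 -0.60352493  0.20013176] [[0.966, 0.257, -0.001], [0.257, -0.966, 0.001], [-0.0, -0.002, -1.0]] 1.0002177393029934 0.0187
top [[488.76863589   0.         254.94977987]
 [  0.         488.76863589 183.3326703 ]
 [  0.           0.           1.        ]] [ 0.3688456  -0.04352791  1.6818641 ] [[0.023, 0.994, -0.108], [-1.0, 0.023, -0.002], [0.001, 0.108, 0.994]]
side [[480.95147037   0.         256.25435826]
 [  0.         480.95147037 191.39293838]
 [  0.           0.           1.        ]] [ 0.06903498 -1.59560601  1.03011227] [[0.956, 0.164, -0.244], [-0.293, 0.458, -0.839], [-0.026, 0.874, 0.486]]
```

View pics/top0.png

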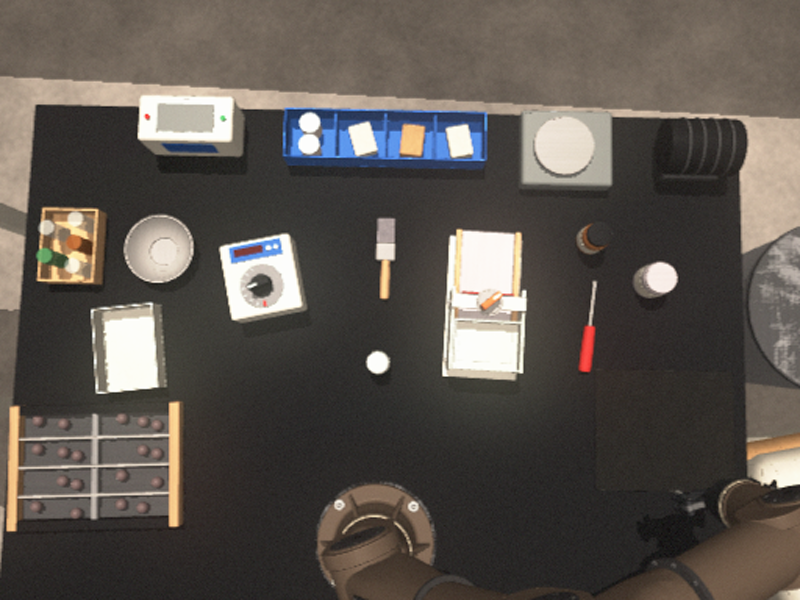

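View pics/side0.png

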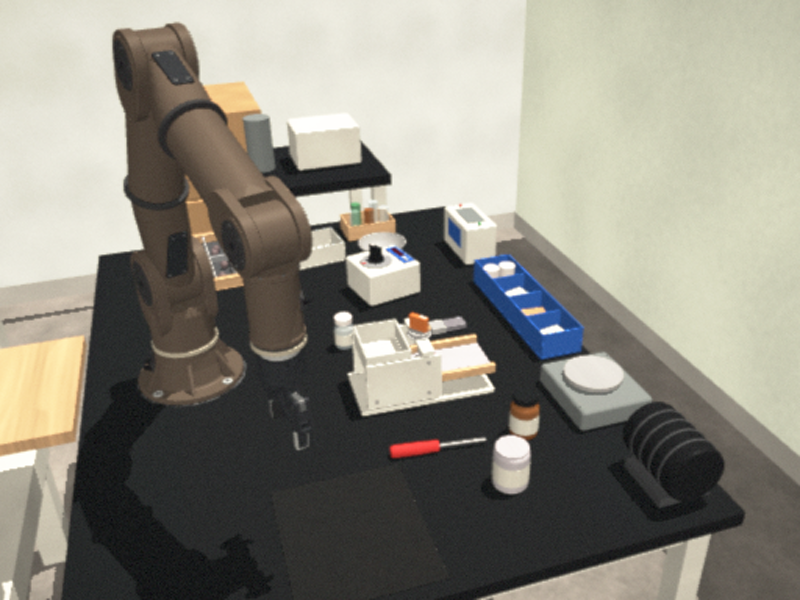

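The top view shows the counter knob near (262,286) and the orange thumbscrew near (490,299), in the 800 px frame. The side view shows both wings unobstructed. Next I'll crop in for their angles.

```bash
cat > h.py <<'E'
import numpy as np
def ray(c,u,v,z):
    K,R,p=c['intrinsics'],np.array(c['rotation']),np.array(c['xyz'])
    d=R@np.array([(u-K[0,2])/K[0,0],-(v-K[1,2])/K[1,1],-1.])
    return p+d*(z-p[2])/d[2]
E
python3 - <<'E'
import cv2,numpy as np
from plant import r
from h import ray
c=r.camera('top');im=c['image'][:,:,::-1]
def crop(u,v,w,h,s): return cv2.resize(im[v:v+h,u:u+w],(w*s,h*s),interpolation=cv2.INTER_CUBIC)
a=crop(136,145,64,64,6);b=crop(280,145,64,100,6)
b=b[:384+180]
out=np.zeros((600,800,3),np.uint8);out[:384,:384]=a;out[:b.shape[0],400:784]=b
cv2.imwrite('pics/crop.png',out)
s=.64
print('knob',ray(c,262*s,286*s,.147),'screw',ray(c,490*s,299*s,.186))
print('jar',ray(c,377*s,362*s,.085),'brush',ray(c,385*s,260*s,.02))
E
```

```text
knob [0.52953106 0.23508384 0.147     ] screw [ 0.51025961 -0.22135194  0.186     ]
jar [3.82666478e-01 3.52277406e-04 8.50000000e-02] brush [ 0.60658034 -0.00954623  0.02      ]
```

View pics/crop.png

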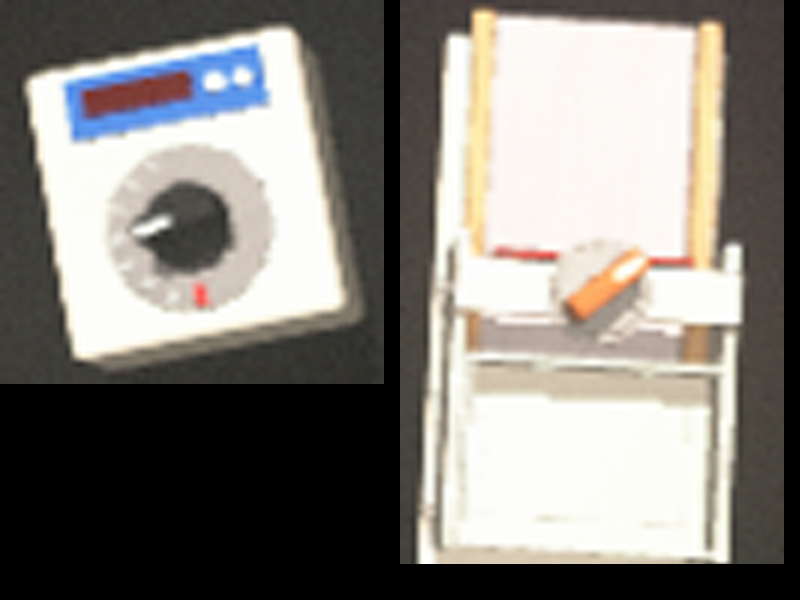

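The crops show the white knob line pointing left, from (172,220) to (135,235), and the red mark at (200,295). The knob is therefore about 77° clockwise of zero. The orange wing's white line points up and right, near (625,270), which puts the screw about 130° from seated. I'll compute both axes and the move in tool axes.

```bash
cat >> h.py <<'E'
def hd(v): return np.degrees(np.arctan2(v[1],v[0]))
def plan(o,p,ty):
    """shift to p in tool axes (m), turn about tool z (deg) to bring tool y to heading ty (mod 180)"""
    R=np.array(o['tool_rot']); t=R.T@(np.array(p)-o['tcp_pos'])
    return np.round(t,4), round((hd(R[:,1])-ty+90)%180-90,1)
E
python3 - <<'E'
from plant import r
from h import *
c=r.camera('top');o=r.get_obs()
P=lambda x,y,z:ray(c,136+x/6,145+y/6,z)
Q=lambda x,y,z:ray(c,280+(x-400)/6,145+y/6,z)
print('dial',P(190,228,.102),'topaxis',P(173,221,.147),'discs',P(187,228,.11))
k=P(135,235,.147)-P(170,220,.147);print('line hd',hd(k))
print('box x',hd(P(30,78,.1)-P(80,360,.1)),hd(P(292,28,.1)-P(348,305,.1)), 'mark', hd(P(200,295,.102)-P(190,228,.102)))
cs=[P(*q,.1) for q in((30,78),(80,355),(292,28),(348,305))];print(np.round(cs,4).tolist())
print('screw disc',Q(602,290,.147),'wing',Q(602,277,.186), 'hd',hd(Q(640,258,.186)-Q(572,300,.186)))
print('bar',hd(Q(460,283,.139)-Q(740,298,.139))-90,'hopperrim',hd(Q(465,355,.145)-Q(725,368,.145))-90)
print(plan(o,[.53,.235,.3],24.5))
E
```

```text
dial [0.53437183 0.24330124 0.102     ] topaxis [0.53315228 0.24423746 0.147     ] discs [0.53349573 0.24346555 0.11      ]
line hd 114.85331866976163
box x 12.670006337335444 13.471727526940155 mark -169.1463431886504
[[0.6148, 0.3344, 0.1], [0.4643, 0.3001, 0.1], [0.6458, 0.1926, 0.1], [0.4947, 0.1564, 0.1]]
screw disc [ 0.50770634 -0.22626359  0.147     ] wing [ 0.51086101 -0.22155054  0.186     ] hd -57.06211558422085
bar -1.7367123494507979 hopperrim -1.5249067202545206
(array([ 0.5726, -0.7158, -0.099 ]), np.float64(80.4))
```

>>> servo_tool(increments=[[0, 0, -0.05, 0, -1], [0, 0, -0.05, 0, -1], [0, 0, 0, 0, -1]])

```text
t: 0.5
tcp_pos: [0.1614, -0.6071, 0.3083]
tool_rot: [[0.966, 0.257, 0.004], [0.257, -0.966, -0.011], [0.001, 0.011, -1.0]]
ft_force: [0.7, -0.9, -0.4]
width: 0.998
grip_force: 0.0
```

>>> servo_tool(increments=[[0.029, -0.0363, 0, 0, -1], [0.029, -0.0363, 0, 0, -1], [0.029, -0.0363, 0, 0, -1], [0.029, -0.0363, 0, 0, -1], [0.029, -0.0363, 0, 0, -1]])

```text
t: 1.0
tcp_pos: [0.2545, -0.3895, 0.3009]
tool_rot: [[0.966, 0.257, 0.0], [0.257, -0.966, -0.0], [-0.0, 0.0, -1.0]]
ft_force: [0.7, -0.8, 0.0]
width: 0.999
grip_force: 0.0
```

>>> servo_tool(increments=[[0.029, -0.0363, 0, 0, -1], [0.029, -0.0363, 0, 0, -1], [0.029, -0.0363, 0, 0, -1], [0.029, -0.0363, 0, 0, -1], [0.029, -0.0363, 0, 0, -1]])

```text
t: 1.5
tcp_pos: [0.3478, -0.1769, 0.301]
tool_rot: [[0.967, 0.257, 0.0], [0.257, -0.967, -0.001], [0.0, 0.001, -1.0]]
ft_force: [1.0, 0.1, -0.3]
width: 1.004
grip_force: 0.0
```

>>> servo_tool(increments=[[0.029, -0.0363, 0, 0, -1], [0.029, -0.0363, 0, 0, -1], [0.029, -0.0363, 0, 0, -1], [0.029, -0.0363, 0, 0, -1], [0.029, -0.0363, 0, 0, -1]])

```text
t: 2.0
tcp_pos: [0.4415, 0.0356, 0.3011]
tool_rot: [[0.967, 0.256, 0.001], [0.256, -0.967, -0.0], [0.001, 0.001, -1.0]]
ft_force: [0.6, -0.4, 0.2]
width: 1.001
grip_force: 0.0
```

>>> servo_tool(increments=[[0.029, -0.0363, 0, 0, -1], [0.029, -0.0363, 0, 0, -1], [0.029, -0.0363, 0, 0, -1], [0.029, -0.0363, 0, 0, -1], [0, 0, 0, 0, -1]])

```text
t: 2.5
tcp_pos: [0.5159, 0.2106, 0.3001]
tool_rot: [[0.965, 0.264, -0.001], [0.264, -0.965, 0.004], [-0.0, -0.004, -1.0]]
ft_force: [-0.1, 0.3, -0.5]
width: 1.0
grip_force: 0.0
```

>>> servo_tool(increments=[[0, 0, 0, -8.5, -1], [0, 0, 0, -8.5, -1], [0, 0, 0, -8.5, -1], [0, 0, 0, -8.5, -1], [0, 0, 0, -8.5, -1]])

```text
t: 3.0
tcp_pos: [0.5158, 0.2033, 0.3008]
tool_rot: [[0.534, 0.845, -0.0], [0.845, -0.534, -0.001], [-0.001, 0.0, -1.0]]
ft_force: [0.3, 0.1, -0.5]
width: 0.995
grip_force: 0.0
```

>>> servo_tool(increments=[[0, 0, 0, -8.5, -1], [0, 0, 0, -8.5, -1], [0, 0, 0, -8.5, -1], [0, 0, 0, -8.5, -1], [0, 0, 0, -8.5, -1]])

```text
t: 3.5
tcp_pos: [0.5159, 0.2033, 0.3008]
tool_rot: [[-0.177, 0.984, -0.0], [0.984, 0.177, -0.001], [-0.001, -0.0, -1.0]]
ft_force: [0.5, 0.8, 0.2]
width: 0.999
grip_force: 0.0
```

>>> servo_tool(increments=[[0, 0, 0, -7.5, -1], [0, 0, 0, -7, -1], [0, 0, 0, 0, -1], [0, 0, 0, 0, -1]])

```text
t: 3.9
tcp_pos: [0.5159, 0.2036, 0.3007]
tool_rot: [[-0.409, 0.913, -0.0], [0.913, 0.409, -0.0], [-0.0, -0.0, -1.0]]
ft_force: [0.2, 0.8, 0.7]
width: 1.001
grip_force: 0.0
```

Run:
```python
from plant import r
from h import *
import cv2
o=r.get_obs();print(o['t'],o['tcp_pos'],np.round(o['qpos'],2),o['ft_force'])
print(plan(o,[.533,.244,.22],24.8))
c=r.camera('wrist');print(c['intrinsics'],c['xyz'],np.round(c['rotation'],3).tolist())
cv2.imwrite('pics/w1.png',cv2.resize(c['image'][:,:,::-1],(800,600),interpolation=cv2.INTER_CUBIC))
```

```text
3.9 [0.51588973 0.20357438 0.30069972] [ 0.27  0.45 -1.08  1.53  0.4   1.4  -0.42] [0.21065243 0.78336718 0.73897825]
(array([0.0299, 0.0322, 0.0807]), np.float64(-0.7))
[[297.31863964   0.         255.56895801]
 [  0.         297.31863964 191.6922615 ]
 [  0.           0.           1.        ]] [0.48687268 0.26660745 0.474505  ] [[0.913, -0.394, -0.112], [0.409, 0.878, 0.25], [-0.0, -0.274, 0.962]]
```

View pics/w1.png

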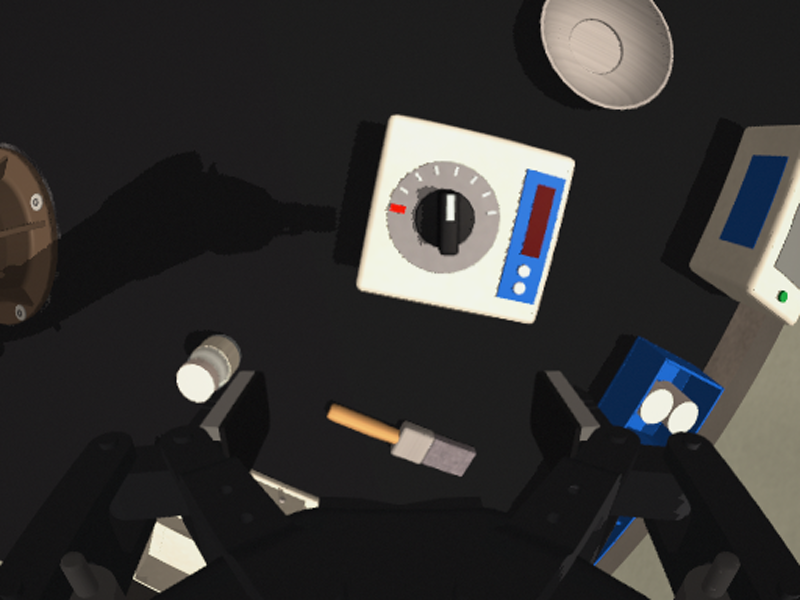

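The wrist view shows the knob line from (451,195) to (450,222), pointing up, which is nearly square to the pads. The axis at the wing top is near (450,222) and the red mark near (398,209). I'll locate these with the fisheye model.

```bash
cat >> h.py <<'E'
def fray(c,u,v,z,s=.64):
    K,R,p=c['intrinsics'],np.array(c['rotation']),np.array(c['xyz'])
    x,y=(u*s-K[0,2])/K[0,0],(v*s-K[1,2])/K[1,1]
    t=np.hypot(x,y);k=np.sin(t)/t
    d=R@np.array([x*k,-y*k,-np.cos(t)]);return p+d*(z-p[2])/d[2]
E
python3 - <<'E'
from plant import r
from h import *
o=r.get_obs();c=r.camera('wrist')
F=lambda u,v,z:fray(c,u,v,z)
a=F(450.5,222,.147);print('axis',a,'line hd',hd(F(451.5,196,.147)-a),'len',np.linalg.norm(F(451.5,196,.147)-a))
d=F(442.5,217,.102);print('dial',d,'mark hd',hd(F(398,209,.102)-d))
b=[F(*q,.1) for q in((391,115),(575,158),(535,323),(359,290))];print(np.round(b,4).tolist())
print('box hd',hd(b[1]-b[0]),hd(b[2]-b[3]))
print(plan(o,[(a[0]+d[0])/2,(a[1]+d[1])/2,.12],hd(F(451.5,196,.147)-a)-90))
E
```

```text
axis [0.53465041 0.24857567 0.147     ] line hd 112.89893068631979 len 0.018550842120695545
dial [0.53360973 0.24704349 0.102     ] mark hd -165.79096882357703
[[0.4623, 0.3051, 0.1], [0.6137, 0.341, 0.1], [0.6477, 0.1985, 0.1], [0.4963, 0.1631, 0.1]]
box hd 13.330166866118677 13.163915994158206
(array([0.0329, 0.0347, 0.1808]), np.float64(1.3))
```

>>> servo_tool(increments=[[0.0165, 0.0175, 0, 0, -1], [0.0165, 0.0175, 0, 0, -1], [0, 0, 0.03, 0, -1], [0, 0, 0.03, 0, -1], [0, 0, 0.03, 0, -1]])

```text
t: 4.5
tcp_pos: [0.5342, 0.2488, 0.21]
tool_rot: [[-0.411, 0.912, 0.001], [0.912, 0.411, -0.0], [-0.0, 0.001, -1.0]]
ft_force: [-0.1, 0.0, -0.5]
width: 1.005
grip_force: 0.0
```

>>> servo_tool(increments=[[0, 0, 0.03, 0, -1], [0, 0, 0.03, 0, -1], [0, 0, 0.03, 0, -1], [0, 0, 0, 0, -1], [0, 0, 0, 0, -1]])

```text
t: 5.0
tcp_pos: [0.5342, 0.2487, 0.1215]
tool_rot: [[-0.412, 0.911, -0.0], [0.911, 0.412, -0.0], [0.0, -0.0, -1.0]]
ft_force: [0.5, 0.8, 0.2]
width: 0.996
grip_force: 0.0
```

>>> servo_tool(increments=[[0, 0, 0, 0, 1], [0, 0, 0, 0, 1], [0, 0, 0, 0, 1], [0, 0, 0, 0, 1], [0, 0, 0, 0, 1]])

```text
t: 5.5
tcp_pos: [0.5343, 0.2486, 0.1212]
tool_rot: [[-0.413, 0.911, 0.0], [0.911, 0.413, 0.0], [-0.0, 0.0, -1.0]]
ft_force: [1.0, 0.2, -0.5]
width: 0.142
grip_force: 0.0
```

>>> servo_tool(increments=[[0, 0, 0, 0, 1], [0, 0, 0, 0, 1], [0, 0, 0, 0, 1], [0, 0, 0, 0, 1], [0, 0, 0, 0, 1]])

```text
t: 6.0
tcp_pos: [0.5342, 0.2485, 0.1209]
tool_rot: [[-0.413, 0.911, -0.0], [0.911, 0.413, -0.0], [-0.0, -0.0, -1.0]]
ft_force: [-0.0, -0.7, 0.3]
width: -0.001
grip_force: 0.0
```

```bash
cat >> h.py <<'E'
def st():
    from plant import r
    o=r.get_obs();R=o['tool_rot']
    print('t',o['t'],'p',np.round(o['tcp_pos'],4),'ty',round(hd(R[:,1]),1),'F',np.round(o['ft_force'],1),'M',np.round(o['ft_torque'],2),'w',round(o['width'],3),'g',round(o['grip_force'],1),'q',np.round(o['qpos'],2))
E
python3 -c "
from h import *
st()"
```

```text
t 6.0 p [0.5342 0.2485 0.1209] ty 24.4 F [-0.  -0.7  0.3] M [ 0.03 -0.    0.06] w -0.001 g 0.0 q [ 0.1   0.65 -0.96  1.71  0.59  1.11 -0.61]
```

The fingers shut on nothing, so I'll look.

Run:
```python
from plant import r
import cv2
a=r.camera('wrist')['image'][:,:,::-1]; b=r.camera('top')['image'][:,:,::-1]; c=r.camera('side')['image'][:,:,::-1]
import numpy as np
out=np.zeros((600,800,3),np.uint8)
out[:300,:400]=cv2.resize(a,(400,300)); out[:300,400:]=cv2.resize(b[130:220,120:240],(400,300),interpolation=2)
out[300:,:400]=cv2.resize(c[130:205,190:290],(400,300),interpolation=2)
out[300:,400:]=cv2.resize(a[130:280,170:370],(400,300),interpolation=2)
cv2.imwrite('pics/m1.png',out)
```

```text
(no output)
```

View pics/m1.png

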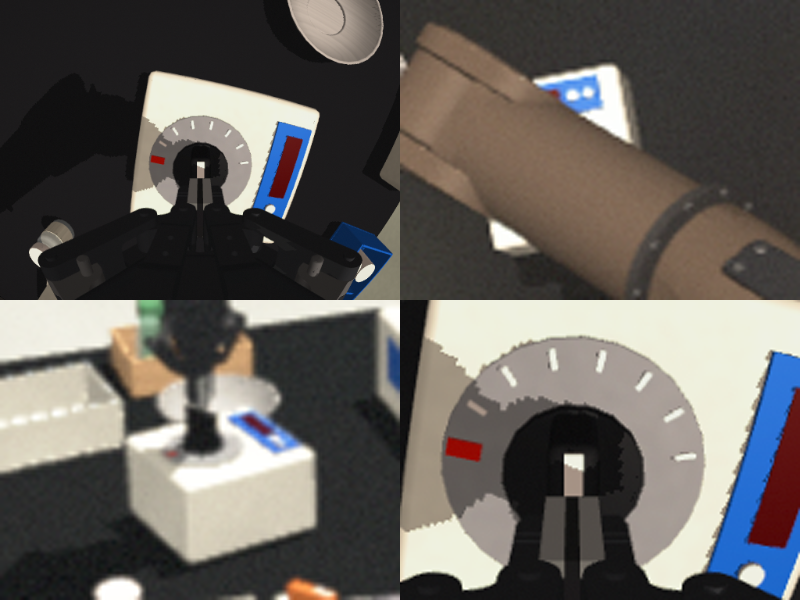

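Run:
```python
from plant import r
from h import *
import cv2
o=r.get_obs()
c=r.camera('side');w=r.camera('wrist')
def pj(c,p):
    q=np.array(c['rotation']).T@(np.array(p)-c['xyz']);K=c['intrinsics'];return np.array([K[0,2]+K[0,0]*q[0]/-q[2],K[1,2]-K[1,1]*q[1]/-q[2]])
def pf(c,p):
    q=np.array(c['rotation']).T@(np.array(p)-c['xyz']);x,y,z=q[0],-q[1],-q[2];h=np.hypot(x,y);t=np.arctan2(h,z);K=c['intrinsics'];return np.array([K[0,2]+K[0,0]*t*x/h,K[1,2]+K[1,1]*t*y/h])
out=np.zeros((600,800,3),np.uint8)
a=cv2.resize(c['image'][125:200,205:255,::-1],(400,600),interpolation=2)
b=cv2.resize(w['image'][165:265,220:290,::-1],(400,571),interpolation=2)
ax=[.5345,.2475]
R=np.array(o['tool_rot'])
for p,col in((o['tcp_pos'],(0,0,255)),(ax+[.147],(0,255,0)),(ax+[.111],(255,0,0)),(o['tcp_pos']-R[:,2]*.0187,(0,255,255))):
    u=pj(c,p);cv2.drawMarker(a,tuple(int(i) for i in (u-[205,125])*8),col,0,14,1)
    u=pf(w,p);print(u);cv2.drawMarker(b,tuple(int(i) for i in (u-[220,165])*5.714),col,0,14,1)
out[:,:400]=a;out[:571,400:]=b
cv2.imwrite('pics/m2.png',out)
```

```text
[256.79971728 222.29186382]
[256.74156758 241.66557262]
[256.54309535 218.20639846]
[256.92684176 234.43255909]
```

View pics/m2.png

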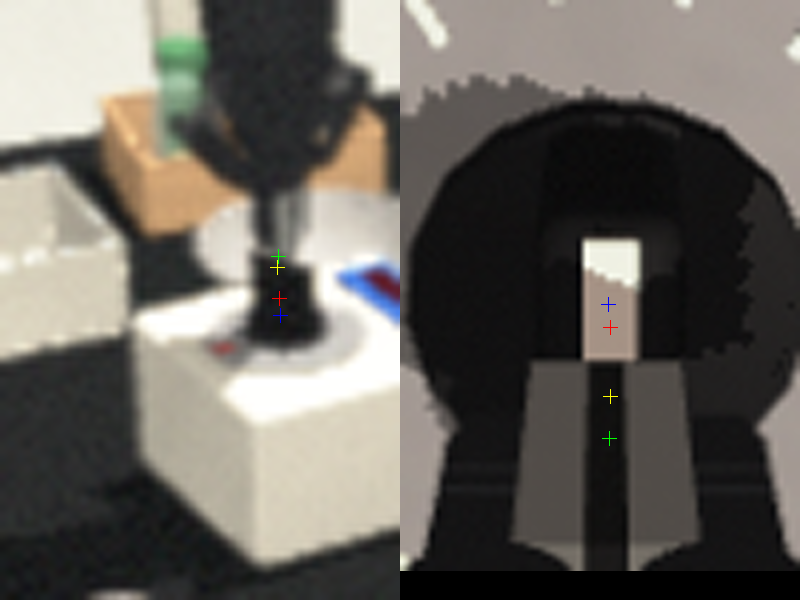

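The pads have shut above the wing. Their tips show in both views at about z 0.15, some 25–30 mm higher than the reported TCP. I'll open, go lower and close again.

>>> servo_tool(increments=[[0, 0, 0, 0, -1], [0, 0, 0, 0, -1], [0, 0, 0, 0, -1], [0, 0, 0, 0, -1], [0, 0, 0, 0, -1]])

```text
t: 6.75
tcp_pos: [0.5342, 0.2485, 0.1209]
tool_rot: [[-0.413, 0.911, -0.0], [0.911, 0.413, -0.0], [-0.0, -0.0, -1.0]]
ft_force: [0.1, -0.6, -0.3]
width: 0.848
grip_force: 0.0
```

>>> servo_tool(increments=[[0, 0, 0.01, 0, -1], [0, 0, 0.01, 0, -1], [0, 0, 0.005, 0, -1], [0, 0, 0, 0, -1]])

```text
t: 7.15
tcp_pos: [0.5335, 0.248, 0.0945]
tool_rot: [[-0.413, 0.911, -0.002], [0.911, 0.413, -0.001], [-0.0, -0.002, -1.0]]
ft_force: [-0.6, 0.4, 0.7]
width: 0.999
grip_force: 0.0
```

>>> servo_tool(increments=[[0, 0, 0, 0, 1], [0, 0, 0, 0, 1], [0, 0, 0, 0, 1], [0, 0, 0, 0, 1], [0, 0, 0, 0, 1]])

```text
t: 7.65
tcp_pos: [0.5345, 0.2487, 0.0962]
tool_rot: [[-0.413, 0.911, 0.001], [0.911, 0.413, 0.0], [0.0, 0.001, -1.0]]
ft_force: [3.8, -0.4, 15.9]
width: 0.144
grip_force: 56.6
```

>>> servo_tool(increments=[[0, 0, 0, 0, 1], [0, 0, 0, 0, 1], [0, 0, 0, 0, 1], [0, 0, 0, 0, 1]])

```text
t: 8.05
tcp_pos: [0.5345, 0.2487, 0.0963]
tool_rot: [[-0.413, 0.911, 0.001], [0.911, 0.413, 0.0], [-0.0, 0.001, -1.0]]
ft_force: [0.6, -0.9, 5.8]
width: 0.146
grip_force: 59.6
```

```bash
python3 -c "
from h import *
st()"
```

```text
t 8.05 p [0.5345 0.2487 0.0963] ty 24.4 F [ 0.6 -0.9  5.8] M [-0.18 -0.07  0.02] w 0.146 g 59.6 q [ 0.09  0.67 -0.94  1.73  0.61  1.06 -0.64]
```

>>> servo_tool(increments=[[0, 0, 0, -7, 1], [0, 0, 0, -7, 1], [0, 0, 0, -7, 1], [0, 0, 0, -7, 1], [0, 0, 0, -7, 1]])

```text
t: 8.55
tcp_pos: [0.534, 0.2482, 0.0963]
tool_rot: [[-0.863, 0.505, -0.0], [0.505, 0.863, -0.001], [-0.0, -0.001, -1.0]]
ft_force: [-1.2, -2.4, 8.0]
width: 0.149
grip_force: 60.2
```

>>> servo_tool(increments=[[0, 0, 0, -7, 1], [0, 0, 0, -7, 1], [0, 0, 0, -7, 1], [0, 0, 0, -7, 1], [0, 0, 0, -7, 1]])

```text
t: 9.05
tcp_pos: [0.5338, 0.2473, 0.0962]
tool_rot: [[-0.997, -0.081, -0.001], [-0.081, 0.997, -0.002], [0.001, -0.002, -1.0]]
ft_force: [-3.2, -7.1, 11.4]
width: 0.149
grip_force: 60.7
```

```bash
python3 -c "
from h import *
st()"
```

```text
t 9.05 p [0.5338 0.2473 0.0962] ty 94.6 F [-3.2 -7.1 11.4] M [-1.38  0.73 -0.05] w 0.149 g 60.7 q [ 0.2   0.8  -1.2   1.72  0.8   1.2   0.44]
```

>>> servo_tool(increments=[[0, 0, 0, -3, 1], [0, 0, 0, -3, 1], [0, 0, 0, 0, 1]])

```text
t: 9.35
tcp_pos: [0.5338, 0.2472, 0.0962]
tool_rot: [[-0.983, -0.182, -0.001], [-0.182, 0.983, -0.003], [0.001, -0.002, -1.0]]
ft_force: [-3.4, -6.7, 10.7]
width: 0.145
grip_force: 60.7
```

```bash
python3 -c "
from h import *
st()"
```

```text
t 9.35 p [0.5338 0.2472 0.0962] ty 100.5 F [-3.4 -6.7 10.7] M [-1.44  0.66  0.04] w 0.145 g 60.7 q [ 0.21  0.81 -1.21  1.72  0.81  1.21  0.53]
```

>>> servo_tool(increments=[[0, 0, 0, -2, 1], [0, 0, 0, 0, 1]])

```text
t: 9.55
tcp_pos: [0.5338, 0.2472, 0.0962]
tool_rot: [[-0.977, -0.215, -0.001], [-0.215, 0.977, -0.003], [0.001, -0.003, -1.0]]
ft_force: [-3.3, -5.9, 11.8]
width: 0.149
grip_force: 60.7
```

```bash
python3 -c "
from h import *
st()"
```

```text
t 9.55 p [0.5338 0.2472 0.0962] ty 102.4 F [-3.3 -5.9 11.8] M [-1.42  0.63  0.01] w 0.149 g 60.7 q [ 0.21  0.81 -1.21  1.72  0.81  1.21  0.57]
```

>>> servo_tool(increments=[[0, 0, 0, -2, 1], [0, 0, 0, 0, 1]])

```text
t: 9.75
tcp_pos: [0.5339, 0.2472, 0.0963]
tool_rot: [[-0.969, -0.247, -0.001], [-0.247, 0.969, -0.002], [0.001, -0.002, -1.0]]
ft_force: [-2.9, -6.9, 12.1]
width: 0.146
grip_force: 64.1
```

```bash
python3 -c "
from h import *
st()"
```

```text
t 9.75 p [0.5339 0.2472 0.0963] ty 104.3 F [-2.9 -6.9 12.1] M [-1.27  0.71 -1.11] w 0.146 g 64.1 q [ 0.21  0.81 -1.21  1.72  0.81  1.21  0.6 ]
```

>>> servo_tool(increments=[[0, 0, 0, -2, 1], [0, 0, 0, 0, 1]])

```text
t: 9.95
tcp_pos: [0.5339, 0.2472, 0.0963]
tool_rot: [[-0.96, -0.28, -0.001], [-0.28, 0.96, -0.002], [0.002, -0.002, -1.0]]
ft_force: [-4.8, -5.9, 12.0]
width: 0.149
grip_force: 77.1
```

```bash
python3 -c "
from h import *
st()"
```

```text
t 9.95 p [0.5339 0.2472 0.0963] ty 106.2 F [-4.8 -5.9 12. ] M [-1.23  0.88 -1.82] w 0.149 g 77.1 q [ 0.21  0.81 -1.21  1.72  0.81  1.21  0.63]
```

The torque jumped to about −1.8 N m near 103–104°, which agrees with the box heading of 13.2° + 90°, so the knob is on its stop. I'll ease off slightly, release, rise and check.

>>> servo_tool(increments=[[0, 0, 0, 1.5, 1], [0, 0, 0, 0, -1], [0, 0, 0, 0, -1], [0, 0, 0, 0, -1], [0, 0, 0, 0, -1]])

```text
t: 10.45
tcp_pos: [0.5341, 0.2486, 0.0957]
tool_rot: [[-0.966, -0.257, -0.0], [-0.257, 0.966, 0.0], [0.0, 0.0, -1.0]]
ft_force: [0.3, -0.5, 0.6]
width: 0.823
grip_force: 0.0
```

>>> servo_tool(increments=[[0, 0, 0, 0, -1], [0, 0, 0, 0, -1], [0, 0, -0.03, 0, -1], [0, 0, -0.05, 0, -1], [0, 0, -0.05, 0, -1]])

```text
t: 10.95
tcp_pos: [0.5336, 0.2484, 0.2269]
tool_rot: [[-0.966, -0.257, -0.002], [-0.257, 0.966, 0.0], [0.002, 0.0, -1.0]]
ft_force: [0.8, 1.0, 1.4]
width: 1.001
grip_force: 0.0
```

>>> servo_tool(increments=[[0, 0, -0.05, 0, -1], [-0.03, 0, -0.02, 0, -1], [0, 0, 0, 0, -1]])

```text
t: 11.25
tcp_pos: [0.5665, 0.2574, 0.2994]
tool_rot: [[-0.967, -0.254, 0.005], [-0.254, 0.967, 0.003], [-0.006, 0.002, -1.0]]
ft_force: [-0.7, -0.5, -0.3]
width: 1.003
grip_force: 0.0
```

Run:
```python
from h import *
from plant import r
import cv2
st()
c=r.camera('wrist')
cv2.imwrite('pics/w2.png',cv2.resize(c['image'][:,:,::-1],(800,600),interpolation=cv2.INTER_CUBIC))
```

```text
t 11.25 p [0.5665 0.2574 0.2994] ty 104.7 F [-0.7 -0.5 -0.3] M [-0.04 -0.06 -0.  ] w 1.003 g 0.0 q [ 0.17  0.63 -1.2   1.37  0.58  1.52  0.84]
```

View pics/w2.png

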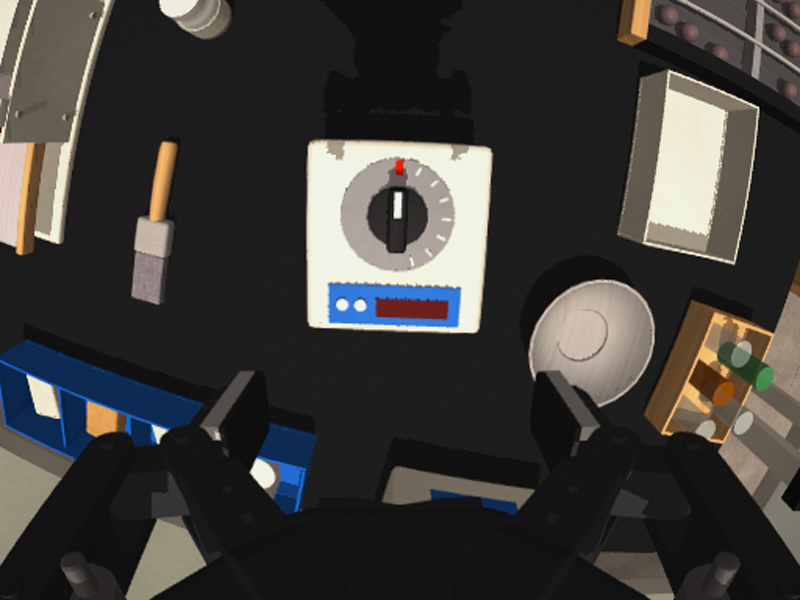

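The wrist view shows the white line at (398,195–220) pointing at the red mark at (399,168). The knob is at zero and nothing else has moved. On to the feeder.

>>> servo_tool(increments=[[0, 0, 0, 8.5, -1], [0, 0, 0, 8.5, -1], [0, 0, 0, 8.5, -1], [0, 0, 0, 8.5, -1], [0, 0, 0, 8.5, -1]])

```text
t: 11.8
tcp_pos: [0.5622, 0.2559, 0.2946]
tool_rot: [[-0.884, 0.468, -0.002], [0.468, 0.884, -0.001], [0.001, -0.002, -1.0]]
ft_force: [0.3, 0.5, -0.0]
width: 1.003
grip_force: 0.0
```

>>> servo_tool(increments=[[0, 0, 0, 8.5, -1], [0, 0, 0, 8.5, -1], [0, 0, 0, 8.5, -1], [0, 0, 0, 0, -1]])

```text
t: 12.2
tcp_pos: [0.5623, 0.2559, 0.2949]
tool_rot: [[-0.599, 0.801, -0.001], [0.801, 0.599, -0.001], [-0.0, -0.002, -1.0]]
ft_force: [-0.2, 0.5, -0.6]
width: 1.0
grip_force: 0.0
```

>>> servo_tool(increments=[[-0.0318, -0.0278, 0, 0, -1], [-0.0318, -0.0278, 0, 0, -1], [-0.0318, -0.0278, 0, 0, -1], [-0.0318, -0.0278, 0, 0, -1], [-0.0318, -0.0278, 0, 0, -1]])

```text
t: 12.7
tcp_pos: [0.5464, 0.0439, 0.2951]
tool_rot: [[-0.605, 0.797, -0.001], [0.797, 0.605, -0.0], [0.0, -0.001, -1.0]]
ft_force: [1.5, -0.1, 0.1]
width: 0.999
grip_force: 0.0
```

>>> servo_tool(increments=[[-0.0318, -0.0278, 0, 0, -1], [-0.0318, -0.0278, 0, 0, -1], [-0.0318, -0.0278, 0, 0, -1], [-0.0318, -0.0278, 0, 0, -1], [-0.0318, -0.0278, 0, 0, -1]])

```text
t: 13.2
tcp_pos: [0.5306, -0.1666, 0.2953]
tool_rot: [[-0.604, 0.797, -0.001], [0.797, 0.604, -0.0], [0.001, -0.001, -1.0]]
ft_force: [0.5, 0.2, -0.3]
width: 1.0
grip_force: 0.0
```

>>> servo_tool(increments=[[-0.0318, -0.0278, 0, 0, -1], [-0.0318, -0.0278, 0, 0, -1], [0, 0, 0, 0, -1], [0, 0, 0, 0, -1]])

```text
t: 13.6
tcp_pos: [0.5245, -0.2501, 0.2948]
tool_rot: [[-0.601, 0.799, -0.002], [0.799, 0.601, 0.001], [0.002, -0.001, -1.0]]
ft_force: [0.0, 1.6, 0.0]
width: 1.002
grip_force: 0.0
```

Run:
```python
from h import *
from plant import r
import cv2
st()
c=r.camera('wrist')
cv2.imwrite('pics/w3.png',cv2.resize(c['image'][:,:,::-1],(800,600),interpolation=cv2.INTER_CUBIC))
```

```text
t 13.6 p [ 0.5245 -0.2501  0.2948] ty 37.0 F [0.  1.6 0. ] M [ 0.01 -0.02 -0.01] w 1.002 g 0.0 q [ 0.96  0.44 -0.9   1.48  0.35  1.39  0.69]
```

View pics/w3.png

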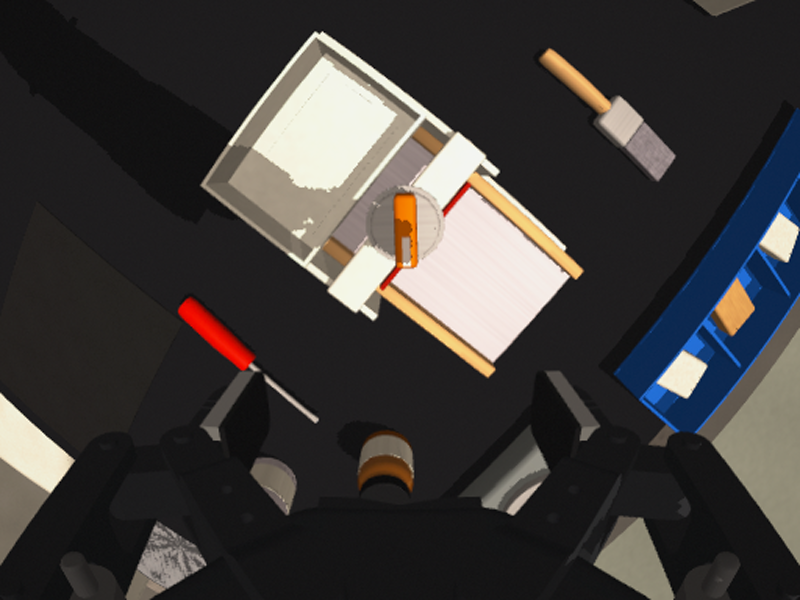

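The wrist view shows the thumbscrew's top face from (402,194) to (406,265). The white line runs (405,236)–(406,264), pointing down towards the chute. The disc centre is near (405,226).

Run:
```python
from plant import r
from h import *
o=r.get_obs();c=r.camera('wrist')
F=lambda u,v,z:fray(c,u,v,z)
e1,e2=F(404,194,.186),F(406.5,265,.186);a=(e1+e2)/2
print('mid',a,'len',np.linalg.norm(e1-e2),'hd',hd(e2-e1),'line',hd(F(406.2,264,.186)-F(405,236,.186)))
print('disc',F(405,226,.147),'dia',np.linalg.norm(F(367,226,.147)-F(443,226,.147)))
b=[F(*q,.139) for q in((457,133),(330,290),(487,157),(357,312))]
print('bar hd',hd(b[0]-b[1])-90,hd(b[2]-b[3])-90,'mid',sum(b)/4)
p=(a+F(405,226,.147))/2
print(plan(o,[p[0],p[1],.137],hd(e2-e1)+90))
```

```text
mid [ 0.50702679 -0.22000023  0.186     ] len 0.044073833377559365 hd -50.81610827556403 line -50.36522359135575
disc [ 0.50860242 -0.22159343  0.147     ] dia 0.05296476531537682
bar hd -1.7482673342034474 -2.2110014958393407 mid [ 0.50902245 -0.22055254  0.139     ]
(array([0.0322, 0.003 , 0.1583]), np.float64(-2.1))
```

>>> servo_tool(increments=[[0.0165, 0.0015, 0, -2, -1], [0.0165, 0.0015, 0, 0, -1], [0, 0, 0.03, 0, -1], [0, 0, 0.03, 0, -1], [0, 0, 0.03, 0, -1]])

```text
t: 14.2
tcp_pos: [0.5076, -0.2195, 0.2054]
tool_rot: [[-0.631, 0.776, 0.001], [0.776, 0.631, -0.001], [-0.001, 0.0, -1.0]]
ft_force: [0.1, -0.5, 0.3]
width: 1.0
grip_force: 0.0
```

>>> servo_tool(increments=[[0, 0, 0.03, 0, -1], [0, 0, 0.02, 0, -1], [0, 0, 0.019, 0, -1], [0, 0, 0, 0, -1], [0, 0, 0, 0, -1]])

```text
t: 14.7
tcp_pos: [0.5078, -0.22, 0.1375]
tool_rot: [[-0.63, 0.777, 0.0], [0.777, 0.63, 0.0], [0.0, 0.0, -1.0]]
ft_force: [1.0, 0.4, 1.3]
width: 1.002
grip_force: 0.0
```

>>> servo_tool(increments=[[0, 0, 0, 0, 1], [0, 0, 0, 0, 1], [0, 0, 0, 0, 1], [0, 0, 0, 0, 1], [0, 0, 0, 0, 1]])

```text
t: 15.2
tcp_pos: [0.5075, -0.2216, 0.1372]
tool_rot: [[-0.628, 0.779, 0.0], [0.779, 0.628, -0.0], [-0.0, -0.0, -1.0]]
ft_force: [-5.1, -0.8, 23.0]
width: 0.147
grip_force: 54.6
```

>>> servo_tool(increments=[[0, 0, 0, 0, 1], [0, 0, 0, 0, 1], [0, 0, 0, 0, 1], [0, 0, 0, 0, 1]])

```text
t: 15.6
tcp_pos: [0.5075, -0.2215, 0.1373]
tool_rot: [[-0.628, 0.779, 0.0], [0.779, 0.628, -0.001], [-0.0, -0.0, -1.0]]
ft_force: [-2.7, -0.1, 4.9]
width: 0.148
grip_force: 58.8
```

```bash
python3 -c "
from h import *
st()"
```

```text
t 15.6 p [ 0.5075 -0.2215  0.1373] ty 38.9 F [-2.7 -0.1  4.9] M [-0.06  0.52 -0.1 ] w 0.148 g 58.8 q [ 0.92  0.53 -0.86  1.78  0.46  1.05  0.57]
```

Gripped. The wing is turned about 131° from seated, so I'll turn clockwise about 120° and then feel for the stop.

>>> servo_tool(increments=[[0, 0, 0, 7, 1], [0, 0, 0, 7, 1], [0, 0, 0, 7, 1], [0, 0, 0, 7, 1], [0, 0, 0, 7, 1]])

```text
t: 16.1
tcp_pos: [0.5078, -0.2214, 0.1373]
tool_rot: [[-0.063, 0.998, 0.001], [0.998, 0.063, -0.0], [-0.0, 0.001, -1.0]]
ft_force: [0.5, -1.1, 3.0]
width: 0.151
grip_force: 58.6
```

>>> servo_tool(increments=[[0, 0, 0, 7, 1], [0, 0, 0, 7, 1], [0, 0, 0, 7, 1], [0, 0, 0, 7, 1], [0, 0, 0, 7, 1]])

```text
t: 16.6
tcp_pos: [0.5083, -0.2215, 0.1373]
tool_rot: [[0.521, 0.854, 0.002], [0.854, -0.521, -0.001], [0.0, 0.002, -1.0]]
ft_force: [1.9, -0.4, 1.8]
width: 0.147
grip_force: 58.4
```

```bash
python3 -c "
from h import *
st()"
```

```text
t 16.6 p [ 0.5083 -0.2215  0.1373] ty -31.4 F [ 1.9 -0.4  1.8] M [-0.15 -0.28  0.07] w 0.147 g 58.4 q [ 0.72  0.45 -0.56  1.79  0.28  0.98 -0.5 ]
```

>>> servo_tool(increments=[[0, 0, 0, 7, 1], [0, 0, 0, 7, 1], [0, 0, 0, 7, 1], [0, 0, 0, 7, 1], [0, 0, 0, 7, 1]])

```text
t: 17.1
tcp_pos: [0.5086, -0.2218, 0.1373]
tool_rot: [[0.916, 0.4, 0.002], [0.4, -0.916, -0.001], [0.002, 0.002, -1.0]]
ft_force: [2.8, -2.6, -0.1]
width: 0.152
grip_force: 58.4
```

>>> servo_tool(increments=[[0, 0, 0, 6, 1], [0, 0, 0, 6, 1], [0, 0, 0, 4, 1], [0, 0, 0, 4, 1], [0, 0, 0, 0, 1]])

```text
t: 17.6
tcp_pos: [0.5086, -0.2221, 0.1373]
tool_rot: [[0.998, 0.066, 0.002], [0.066, -0.998, -0.001], [0.002, 0.001, -1.0]]
ft_force: [3.4, -3.2, 1.1]
width: 0.146
grip_force: 58.6
```

```bash
python3 -c "
from h import *
st()"
```

```text
t 17.6 p [ 0.5086 -0.2221  0.1373] ty -86.2 F [ 3.4 -3.2  1.1] M [-0.81 -0.83 -0.08] w 0.146 g 58.6 q [ 0.56  0.41 -0.33  1.81  0.16  0.95 -1.34]
```

>>> servo_tool(increments=[[0, 0, 0, 3, 1], [0, 0, 0, 0, 1]])

```text
t: 17.8
tcp_pos: [0.5086, -0.2221, 0.1373]
tool_rot: [[1.0, 0.016, 0.002], [0.016, -1.0, -0.001], [0.002, 0.001, -1.0]]
ft_force: [3.1, -3.7, 0.7]
width: 0.147
grip_force: 58.6
```

```bash
python3 -c "
from h import *
st()"
```

```text
t 17.8 p [ 0.5086 -0.2221  0.1373] ty -89.1 F [ 3.1 -3.7  0.7] M [-0.8  -0.81 -0.02] w 0.147 g 58.6 q [ 0.55  0.41 -0.32  1.81  0.16  0.95 -1.39]
```

>>> servo_tool(increments=[[0, 0, 0, 2, 1], [0, 0, 0, 0, 1]])

```text
t: 18.0
tcp_pos: [0.5086, -0.2222, 0.1373]
tool_rot: [[1.0, -0.019, 0.002], [-0.019, -1.0, -0.001], [0.002, 0.001, -1.0]]
ft_force: [3.5, -4.1, 0.2]
width: 0.151
grip_force: 58.6
```

```bash
python3 -c "
from h import *
st()"
```

```text
t 18.0 p [ 0.5086 -0.2222  0.1373] ty -91.1 F [ 3.5 -4.1  0.2] M [-0.76 -0.84 -0.05] w 0.151 g 58.6 q [ 0.55  0.41 -0.31  1.81  0.15  0.95 -1.42]
```

>>> servo_tool(increments=[[0, 0, 0, 1.5, 1], [0, 0, 0, 0, 1]])

```text
t: 18.2
tcp_pos: [0.5086, -0.2222, 0.1373]
tool_rot: [[0.999, -0.044, 0.002], [-0.044, -0.999, -0.001], [0.002, 0.001, -1.0]]
ft_force: [3.1, -2.8, 0.3]
width: 0.144
grip_force: 58.7
```

```bash
python3 -c "
from h import *
st()"
```

```text
t 18.2 p [ 0.5086 -0.2222  0.1373] ty -92.5 F [ 3.1 -2.8  0.3] M [-0.84 -0.8   0.3 ] w 0.144 g 58.7 q [ 0.54  0.41 -0.31  1.81  0.15  0.95 -1.44]
```

Torque is starting to rise at −92.5°, close to the expected −91.8°. I'll press a little further to confirm the seat.

>>> servo_tool(increments=[[0, 0, 0, 1.5, 1], [0, 0, 0, 0, 1]])

```text
t: 18.4
tcp_pos: [0.5086, -0.2221, 0.1373]
tool_rot: [[0.998, -0.068, 0.002], [-0.068, -0.998, -0.002], [0.002, 0.002, -1.0]]
ft_force: [2.8, -4.2, -0.2]
width: 0.149
grip_force: 61.5
```

```bash
python3 -c "
from h import *
st()"
```

```text
t 18.4 p [ 0.5086 -0.2221  0.1373] ty -93.9 F [ 2.8 -4.2 -0.2] M [-0.98 -0.73  1.16] w 0.149 g 61.5 q [ 0.54  0.41 -0.3   1.81  0.15  0.95 -1.46]
```

>>> servo_tool(increments=[[0, 0, 0, 1, 1], [0, 0, 0, 0, 1]])

```text
t: 18.6
tcp_pos: [0.5086, -0.2221, 0.1374]
tool_rot: [[0.996, -0.085, 0.002], [-0.085, -0.996, -0.002], [0.002, 0.002, -1.0]]
ft_force: [3.9, -5.0, 1.3]
width: 0.144
grip_force: 66.7
```

```bash
python3 -c "
from h import *
st()"
```

```text
t 18.6 p [ 0.5086 -0.2221  0.1374] ty -94.9 F [ 3.9 -5.   1.3] M [-1.   -0.72  1.49] w 0.144 g 66.7 q [ 0.54  0.4  -0.3   1.81  0.14  0.95 -1.48]
```

The stop is confirmed: 1.5 N m, with onset at about −92.3°. I'll back off 90° from that, to −2.3°.

>>> servo_tool(increments=[[0, 0, 0, -7, 1], [0, 0, 0, -7, 1], [0, 0, 0, -7, 1], [0, 0, 0, -7, 1], [0, 0, 0, -7, 1]])

```text
t: 19.1
tcp_pos: [0.5085, -0.2218, 0.1373]
tool_rot: [[0.863, 0.504, 0.002], [0.504, -0.863, -0.001], [0.002, 0.002, -1.0]]
ft_force: [3.6, -1.7, 0.2]
width: 0.148
grip_force: 59.3
```

>>> servo_tool(increments=[[0, 0, 0, -7, 1], [0, 0, 0, -7, 1], [0, 0, 0, -7, 1], [0, 0, 0, -7, 1], [0, 0, 0, -7, 1]])

```text
t: 19.6
tcp_pos: [0.5082, -0.2215, 0.1373]
tool_rot: [[0.418, 0.908, 0.001], [0.908, -0.418, -0.0], [0.0, 0.001, -1.0]]
ft_force: [2.6, -0.6, 2.5]
width: 0.145
grip_force: 59.5
```

>>> servo_tool(increments=[[0, 0, 0, -7, 1], [0, 0, 0, -7, 1], [0, 0, 0, -6, 1], [0, 0, 0, 0, 1], [0, 0, 0, 0, 1]])

```text
t: 20.1
tcp_pos: [0.5079, -0.2214, 0.1373]
tool_rot: [[0.091, 0.996, 0.001], [0.996, -0.091, -0.0], [0.0, 0.001, -1.0]]
ft_force: [1.4, 0.7, 4.9]
width: 0.141
grip_force: 59.9
```

```bash
python3 -c "
from h import *
st()"
```

```text
t 20.1 p [ 0.5079 -0.2214  0.1373] ty -5.2 F [1.4 0.7 4.9] M [-0.14 -0.32  0.04] w 0.141 g 59.9 q [ 0.8   0.47 -0.67  1.79  0.34  1.   -0.09]
```

>>> servo_tool(increments=[[0, 0, 0, -3, 1], [0, 0, 0, 0, 1], [0, 0, 0, 0, 1]])

```text
t: 20.4
tcp_pos: [0.5079, -0.2214, 0.1373]
tool_rot: [[0.039, 0.999, 0.001], [0.999, -0.039, -0.0], [-0.0, 0.001, -1.0]]
ft_force: [1.2, -1.1, 5.7]
width: 0.148
grip_force: 60.0
```

Run:
```python
from h import *
from plant import r
import cv2
st()
w=r.camera('wrist')['image'][:,:,::-1];s=r.camera('side')['image'][:,:,::-1];t=r.camera('top')['image'][:,:,::-1]
out=np.zeros((600,800,3),np.uint8)
out[:,:400]=cv2.resize(w[140:290,206:306],(400,600),interpolation=2)
out[:300,400:]=cv2.resize(s[175:265,210:330],(400,300),interpolation=2)
out[300:,400:]=cv2.resize(t,(400,300))
cv2.imwrite('pics/f.png',out)
```

```text
t 20.4 p [ 0.5079 -0.2214  0.1373] ty -2.2 F [ 1.2 -1.1  5.7] M [-0.16 -0.3   0.03] w 0.148 g 60.0 q [ 0.81  0.47 -0.68  1.79  0.35  1.   -0.05]
```

View pics/f.png

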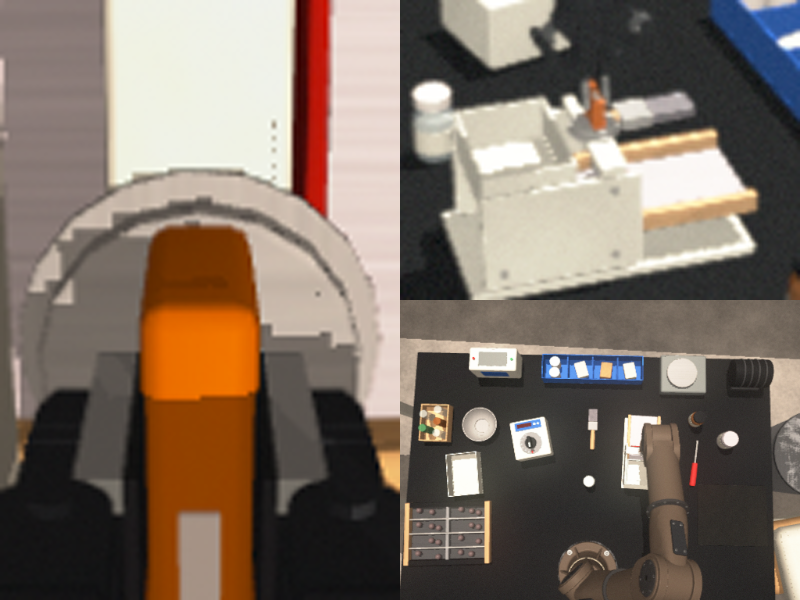

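The close view shows the orange wing squarely between the pads at x = 145–255. It lies along the cross bar, square to the feeder's x axis, with the white line at (200,540) on the far (−y) side, as a quarter turn open should be. The top view shows the knob still at zero and the loose items undisturbed. I'll hand it in.

```bash
python3 -c "
from plant import r
print(r.close_job())"
```

```text
the job is handed in; nothing more can be done
None
```

The job is handed in at about 20 s on the robot's clock: the reset knob is back at its zero stop, and the gate thumbscrew was seated, backed off a quarter turn and is still gripped; in the last pictures the loose items looked undisturbed.

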